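Wedge the rocking grinding slab level and set out the muller

ROBOT

A 6-joint arm with a two-finger parallel gripper is mounted at the origin on a cart in front of the work surface, level with it; the furniture and walls round the work are solid. World frame = base frame: x ahead of the robot, y to its left, z up, the work surface at z = 0. Lengths are in m, angles in rad, forces in N, time in s.
With the tool pointing down it reaches from about 0.275 to 1 m from the base axis. Payload 8.4 kg.
Tool frame: the origin (TCP) lies midway between the tips of the shut fingers; the grasp point (between the pads) lies 19 mm behind it; z points along the fingers, y is the line along which they close (so a half turn about z gives the same grasp; the last joint's range is limited). The gripper opens to 85 mm and grips with 20 to 120 N. Pads are 22 mm wide; open, the fingers measure 114 mm over their backs; the gripper's body (76 mm by 85 mm) begins 54 mm behind the grasp point. The pads swing forward as they close: fully open they stand 13 mm farther back than shut.
Start: joints at [1.307, 0.353, 1.633, -0, 1.155, -0.002], TCP at [0.162, 0.604, 0.231] pointing down, gripper open.
Joint ranges: [-2.63, 2.63], [-0.92, 2.1], [0.06, 2.66], [-1.3, 4.44], [0, 2.69], [-3.02, 3.02]. Speed limits (rad/s): [2.22, 2.22, 2.79, 3.14, 3.14, 3.14].

INTERFACE

Orientations are given as [roll, pitch, yaw] about the fixed x, y, z axes, in that order (R = Rz(yaw) Ry(pitch) Rx(roll)).
In Python, from rig import ctrl gives the robot as it stands.
- The arm moves only by the tool send_rows, never from a script. Its argument "moves" is a list of rows, each a list of 7 numbers: the closure, from -1 (fully open) to 1 (shut), then the shift along the tool's x, y, z as a fraction of full scale, then the turn, a rotation vector about the tool's x, y, z as a fraction of full scale. A call has 1 to 5 rows; each row shifts and turns the commanded pose from where the row before left it, along the tool's axes as they then stand; what a row does not reach is not made up. Full scale, the value 1, is 2.5 cm for a shift and 4 degrees for a turn. A row lasts 1/8 s, in which the tool goes at most 62.5 mm and 10.7 degrees, less where a joint would pass 70% of its speed; a pose out of reach is approached as far as the arm can. A call with a number of a shift or a turn outside -1 to 1 is refused whole. A call with a gripper value outside its range is refused whole. The fingers move at their own pace and stop on an object; "squeeze" is the grip in N (left out, the last holds). Time passes only in rows, so rows that do not move let the fingers close. It gives the time, the measured TCP pose, the force, the opening and the grip force at its end, in the units of the state.
- ctrl.read_state(): the state, without advancing time (a new reading comes with each control period).
- ctrl.read_camera(name): name is "scene" or "top" or "wrist"; returns the picture (420x560x3 uint8, red, green, blue); there is no depth.
- ctrl.camera_model(name): a dict with "fx", "fy", "cx", "cy" (pixels), "k1" (the pictures are not rectified: a ray, as slopes to the right and down, at radius r is drawn at 1 + k1 r^2 times it, then the intrinsics apply), "rvec" (rotation vector, rad) and "tvec" (3), from world to camera coordinates, as OpenCV has them; the wrist camera has in their place "tool_from_camera" (4x4, takes a point from camera to tool coordinates, whose origin is the TCP and whose axes are the flange's). Camera axes: x right, y down, z forward; pixel columns grow to the right and rows downward; lengths in m; the calibration is good to about 2 mm. A picture is of the moment at which its call begins: read the wrist's pose just before it. camera_model takes no time and is no camera call.
- ctrl.job_done(): hands the job in; it is judged then, once.
Trained networks look in the newest picture that a camera, given by its name, has taken for a name from the list of things; names that differ only in an ending like _2 or _b are one class to them, and where a whole thing is asked for, a point or a joint stands for the part that bears it (a point fixed in the world has none). Each returns a list of dicts, best first, with "conf" (0 to 1); they miss things now and then, are a little off and sometimes report something else, mostly with a low value. They report only what shows in the picture. A call takes as long as a camera call.
- ctrl.recognise(camera, thing): "uv" ([column, row] in pixels, amid what is visible of it).
The state is a dict: "time_s": time; "joint_positions": joint angles; "dq": joint speeds; "tau": joint torques, N m; "eef_pos": TCP position; "ee_rot": TCP orientation; "force": force on the tool from outside, world axes, zero at the start; "wrist_torque": the same for the moment, N m; "finger_gap": opening from 0.0 (shut) to 1.0 (fully open); "gripper_force": force on a finger pad.
Only numpy, scipy, OpenCV 4.12 (cv2) and the standard library are available. Lean on these libraries where they do the work, as an engineer would, in place of code of your own. Each camera call takes 0.05 s, during which the arm holds its last target. There are 200 camera calls.

TASK

The grinding slab stands askew because one foot is too short. Push the wooden wedge, thin end first, under that foot just until the slab sits level and the opposite foot bears firmly on the table again; stop there, so that the stone is not strained or shoved away, and let go of the wedge. Then set the glass muller down gently, upright, in the middle of the slab.

Things in the scene. Friction and masses are not known exactly. Their poses are not given: they have to be found in the camera images.
- slab: Loose grinding slab, 2.5 to 3.4 kg: white marble (172 x 212 mm) in a light wood frame 220 x 260 mm (x, y) on four ball feet. Origin: centre, level with the soles of the sound feet; z up. Above it: frame underside 25 mm, frame top 49, marble top 56. It leans on the short foot at its -x +y corner, the opposite foot hanging free. Driven too far, the wedge strains the stone, then shoves it away.
- short_foot: The short foot: wooden ball, 36 mm in diameter, at -85, +105 mm (x, y) from the slab's centre, 25 mm inside the frame's +y edge. Origin: its lowest point. Seized 4.5 to 9 mm too high, each time differently, it never gives. Pushing the wedge under meets a bump at the tip, an even drag of 1 to 7 N, then a steep rise once the opposite foot bears: 5 N over the drag is firm, 7 N too much.
- opposite_foot: The foot diagonally opposite, at the slab's +x -y corner, also a ball 36 mm in diameter. Origin: its lowest point. It hangs a few mm in the air at the start and must bear on the table in the end.
- wedge: Loose dark hardwood wedge, 160 mm long (y), 34 mm wide (x), 2 mm thick at the tip (-y end) rising evenly to 23 mm at the +y end. Origin: centre of its underside; z up. Can be taken across its width near the thick end; goes in from the slab's +y side, along the slab's -y, centred on the foot, lying flat on the table: held off it, it drops and slackens when let go. Friction keeps it there.
- wedge_tip (a point): Middle of the wedge's tip edge, on its underside, 80 mm to -y of the wedge's origin.
- muller: Loose green glass muller, about 0.35 kg, standing upright: round flat base 76 mm in diameter, waist 36 mm at 40 mm up, knob 44 mm in diameter from 66 to 80 mm up, 92 mm tall. Origin: centre of its base; z up.

How it is judged:
By the outcome, as a careful person would: the job done as asked, in the order asked, and still so for the second after the job is handed in, with the robot touching nothing.
It also fails if it takes over 72 s, if anything falls off the work surface, if the arm or the gripper's body presses on something with over 40 N, if the wrist force passes 120 N, or if a joint passes its speed limit or range.

## Working session

There is one attempt and no reset: what is moved stays moved. The work goes in short steps, Python scripts to look and compute and a tool call to move; the robot and the scene stay as the last step left them, time stands still between calls to the robot, and variables do not carry over. Pictures are saved under pics/ and viewed, at most 10 in all, crops included, and the job is handed in when it is done.

Besides the shell and the picture viewer there is one more tool, called after "Call:" by a JSON object that holds its "op" and its "data". send_rows: Moves the arm, as the interface text tells. Its arguments: {"type":"object","properties":{"moves":{"type":"array"},"squeeze":{"type":"number"}},"required":["moves"]}

```bash
mkdir -p pics; cat > h.py <<'E'
import numpy as np, cv2
from scipy.spatial.transform import Rotation as R
from rig import ctrl
def pose(s): return np.array(s['eef_pos']), R.from_euler('xyz', s['ee_rot']).as_matrix()
def cam(name, s=None):
    m=ctrl.camera_model(name)
    if 'tool_from_camera' in m:
        p,Q=pose(s or ctrl.read_state()); T=np.array(m['tool_from_camera'])
        Rw=Q@T[:3,:3]; c=p+Q@T[:3,3]
    else:
        Rc=R.from_rotvec(np.ravel(m['rvec'])).as_matrix(); Rw=Rc.T; c=-Rc.T@np.ravel(m['tvec'])
    return m,Rw,c
def back(name,uv,z,s=None):
    m,Rw,c=cam(name,s); d=np.array([(uv[0]-m['cx'])/m['fx'],(uv[1]-m['cy'])/m['fy']])
    x=d.copy()
    for _ in range(20): x=d/(1+m['k1']*(x@x))
    r=Rw@np.array([x[0],x[1],1]); return c+r*(z-c[2])/r[2]
def proj(name,P,s=None):
    m,Rw,c=cam(name,s); q=(np.atleast_2d(P)-c)@Rw; x=q[:,:2]/q[:,2:]
    x=x*(1+m['k1']*(x**2).sum(1,keepdims=True)); return x*[m['fx'],m['fy']]+[m['cx'],m['cy']]
def save(name,f,crop=None,k=1):
    im=ctrl.read_camera(name)[:,:,::-1]
    if crop: a,b,c,d=crop; im=im[b:d,a:c]
    if k!=1: im=cv2.resize(im,None,fx=k,fy=k,interpolation=cv2.INTER_CUBIC)
    cv2.imwrite('pics/'+f,im)
E
python3 - <<'E'
from h import *
s=ctrl.read_state(); print(s)
for n in ['scene','top']:
    save(n,n+'1.png'); print(n,cam(n)[2],cam(n)[1][:,2])
    for t,z in [('slab',.05),('wedge',.01),('wedge_tip',0),('muller',.04),('short_foot',.01),('opposite_foot',.01)]:
        for d in ctrl.recognise(n,t)[:2]: print(t,np.round(d['uv'],1),round(d['conf'],2),back(n,d['uv'],z).round(4))
print(ctrl.camera_model('wrist'))
E
```

```text
{'time_s': 0.0, 'joint_positions': array([ 1.30660818e+00,  3.53686162e-01,  1.63417984e+00, -3.02872110e-05,
        1.15520719e+00, -2.37174811e-03]), 'dq': array([ 0.00075637, -0.00075314,  0.00044898, -0.00090853,  0.00111712,
        0.00057253]), 'tau': array([ 4.57963670e-04, -6.05269003e+01, -3.42060006e+01,  8.09557878e-05,
        9.53429437e-03,  2.13572571e-05]), 'eef_pos': array([0.16163155, 0.60321229, 0.23051839]), 'ee_rot': array([-3.14011205e+00,  2.41794368e-05,  2.87978852e+00]), 'force': array([ 0.48755677, -0.66165103,  0.34815443]), 'wrist_torque': array([-0.0431146 ,  0.00673761, -0.03016818]), 'gripper_force': 0.0, 'finger_gap': 0.9981434887851554}
scene [-0.44402462 -0.62045845  0.72099796] [ 0.74068977  0.45425548 -0.49500568]
slab [348.3 238.3] 0.61 [ 0.5478 -0.2241  0.05  ]
slab [204.9 232.1] 0.28 [0.4031 0.0836 0.05  ]
wedge [204.3 233.4] 0.69 [0.4478 0.1231 0.01  ]
wedge_tip [209.4 238.6] 0.58 [0.4469 0.1072 0.    ]
wedge_tip [346.5 240. ] 0.33 [ 0.6122 -0.1939  0.    ]
muller [159.3 216.8] 0.55 [0.4175 0.2405 0.04  ]
top [ 0.35965975 -0.02239321  1.14581075] [ 0.15333488  0.0074623  -0.98814611]
slab [350.5 190.6] 0.56 [ 0.5678 -0.2075  0.05  ]
wedge [230.3 242.5] 0.62 [0.4403 0.11   0.01  ]
wedge_tip [230.1 242. ] 0.77 [0.4424 0.1118 0.    ]
muller [162.6 250.6] 0.59 [0.4196 0.2821 0.04  ]
{'fx': 329.1403248627511, 'fy': 329.1403248627511, 'cx': 276.20539420077904, 'cy': 210.29850591586563, 'k1': -0.007547549991918647, 'tool_from_camera': array([[ 8.17266183e-04, -9.55055386e-01, -2.96426284e-01,
         7.55690981e-02],
       [ 9.99999287e-01,  5.22521239e-04,  1.07355148e-03,
        -3.82226563e-04],
       [-8.70412097e-04, -2.96426950e-01,  9.55055132e-01,
        -1.42726537e-01],
       [ 0.00000000e+00,  0.00000000e+00,  0.00000000e+00,
         1.00000000e+00]])}
```

View pics/top1.png

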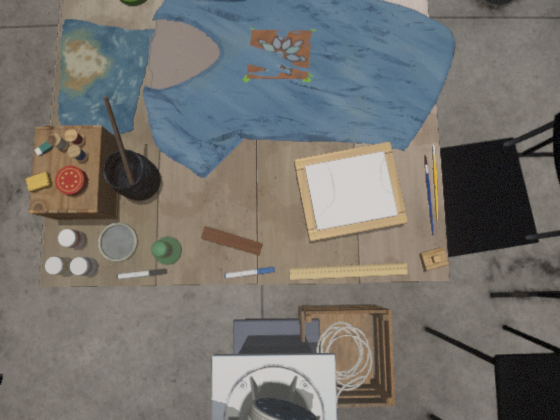

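View pics/scene1.png

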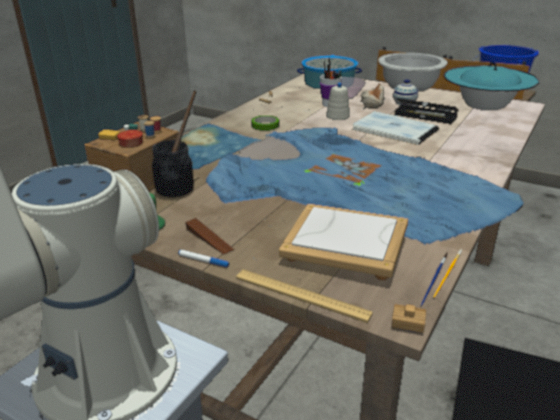

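Top: the slab is centred near px (350,190) with yaw about +10°. The wedge runs from (203,235) to (262,248), thin end towards the slab, and the muller is at (163,250). I'll go above the wedge for a close look.

Call:
{"op": "send_rows", "data": {"moves": [[-1,-0.92,-1,-0.08,0,0,0],[-1,-0.92,-1,-0.08,0,0,0],[-1,-0.92,-1,-0.08,0,0,0],[-1,-0.92,-1,-0.08,0,0,0],[-1,-0.92,-1,-0.08,0,0,0]]}}

```text
time_s: 1.32
eef_pos: [0.2409, 0.4523, 0.2415]
ee_rot: [3.141, 0.0, 2.88]
force: [0.0, 0.7, -0.4]
finger_gap: 1.001
gripper_force: 0.0
```

Call:
{"op": "send_rows", "data": {"moves": [[-1,-0.92,-1,-0.08,0,0,0],[-1,-0.92,-1,-0.08,0,0,0],[-1,-0.92,-1,-0.08,0,0,0],[-1,-0.92,-1,-0.08,0,0,0],[-1,-0.92,-1,-0.08,0,0,0]]}}

```text
time_s: 1.95
eef_pos: [0.3197, 0.3018, 0.2515]
ee_rot: [3.141, 0.0, 2.88]
force: [0.2, 0.1, -0.3]
finger_gap: 1.002
gripper_force: 0.0
```

Call:
{"op": "send_rows", "data": {"moves": [[-1,-0.92,-1,-0.08,0,0,0],[-1,-0.92,-1,-0.08,0,0,0],[-1,-0.92,-1,-0.08,0,0,0],[-1,-0.92,-1,-0.08,0,0,0],[-1,-0.92,-1,-0.08,0,0,0]]}}

```text
time_s: 2.58
eef_pos: [0.3984, 0.1512, 0.2616]
ee_rot: [3.141, 0.001, 2.88]
force: [0.2, 0.2, 0.4]
finger_gap: 0.997
gripper_force: 0.0
```

Call:
{"op": "send_rows", "data": {"moves": [[-1,-0.92,-1,-0.08,0,0,0],[-1,-0.92,-1,-0.08,0,0,0],[-1,-0.92,-1,-0.08,0,0,0],[-1,-0.92,-1,-0.08,0,0,0],[-1,-0.92,-1,-0.08,0,0,0]]}}

```text
time_s: 3.2
eef_pos: [0.4771, 0.0006, 0.2715]
ee_rot: [3.141, 0.0, 2.88]
force: [0.3, 0.7, 0.4]
finger_gap: 0.997
gripper_force: 0.0
```

Call:
{"op": "send_rows", "data": {"moves": [[-1,0,0,0,0,0,1],[-1,0,0,0,0,0,1],[-1,0,0,0,0,0,1],[-1,0,0,0,0,0,1],[-1,0,0,0,0,0,1]]}}

```text
time_s: 3.82
eef_pos: [0.4767, 0.0017, 0.2714]
ee_rot: [3.141, 0.0, 2.528]
force: [0.2, 1.3, 0.4]
finger_gap: 1.004
gripper_force: 0.0
```

Call:
{"op": "send_rows", "data": {"moves": [[-1,0,0,0,0,0,1],[-1,0,0,0,0,0,1],[-1,0,0,0,0,0,1],[-1,0,0,0,0,0,1],[-1,0,0,0,0,0,1]]}}

```text
time_s: 4.45
eef_pos: [0.4767, 0.0017, 0.2714]
ee_rot: [3.141, 0.0, 2.179]
force: [0.4, 0.5, -0.2]
finger_gap: 0.996
gripper_force: 0.0
```

Call:
{"op": "send_rows", "data": {"moves": [[-1,0,0,0,0,0,1],[-1,0,0,0,0,0,1],[-1,0,0,0,0,0,1],[-1,0,0,0,0,0,1],[-1,0,0,0,0,0,1]]}}

```text
time_s: 5.08
eef_pos: [0.4767, 0.0017, 0.2714]
ee_rot: [3.141, 0.0, 1.83]
force: [0.5, -0.3, -0.3]
finger_gap: 1.002
gripper_force: 0.0
```

Call:
{"op": "send_rows", "data": {"moves": [[-1,0,0,0,0,0,1],[-1,0,0,0,0,0,1],[-1,0,0,0,0,0,1],[-1,0,0,0,0,0,1],[-1,0,0,0,0,0,1]]}}

```text
time_s: 5.7
eef_pos: [0.4767, 0.0017, 0.2714]
ee_rot: [3.141, -0.0, 1.481]
force: [0.7, 0.9, 0.6]
finger_gap: 0.997
gripper_force: 0.0
```

Call:
{"op": "send_rows", "data": {"moves": [[-1,0,0,0,0,0,1],[-1,0,0,0,0,0,1],[-1,0,0,0,0,0,0],[-1,0,0,0,0,0,0]]}}

```text
time_s: 6.2
eef_pos: [0.4767, 0.0017, 0.2713]
ee_rot: [3.141, -0.0, 1.345]
force: [0.1, -0.0, 0.5]
finger_gap: 0.999
gripper_force: 0.0
```

```bash
python3 - <<'E'
from h import *
s=ctrl.read_state(); print(s['time_s'],s['eef_pos'],s['ee_rot'],s['force'])
save('wrist','w1.png')
for t,z in [('slab',.05),('wedge',.01),('wedge_tip',0),('muller',.04),('short_foot',.006),('opposite_foot',.01)]:
    for d in ctrl.recognise('wrist',t)[:2]: print(t,np.round(d['uv'],1),round(d['conf'],2),back('wrist',d['uv'],z,s).round(4))
E
```

```text
6.2 [0.47667847 0.00168348 0.27134558] [ 3.14146848e+00 -3.32623127e-05  1.34539782e+00] [ 0.1110974  -0.03459616  0.47529011]
slab [362.4 277.8] 0.8 [ 0.553  -0.1438  0.05  ]
wedge [230.4  81.1] 0.69 [0.4491 0.1161 0.01  ]
wedge_tip [231.1  78.5] 0.74 [0.4495 0.1197 0.    ]
```

View pics/w1.png

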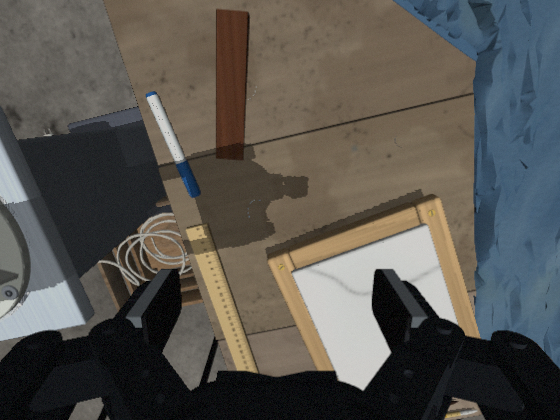

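The wedge shows at px (217..248, 10) to (217..244, 158), with its tip at the bottom. The slab's near edge runs from (268,258) to (438,196), so the short foot is under the left corner.

```bash
python3 - <<'E'
from h import *
s=ctrl.read_state()
im=cv2.imread('pics/w1.png'); hsv=cv2.cvtColor(im,cv2.COLOR_BGR2HSV)
for y in (30,80,130): print(y,[tuple(hsv[y,x]) for x in (205,225,232,240,262)])
m=((hsv[:,:,0]<12)|(hsv[:,:,0]>172))&(hsv[:,:,1]>110); m=m.astype(np.uint8); m[:, :190]=0; m[:,290:]=0; m[175:]=0
m=cv2.morphologyEx(m,cv2.MORPH_OPEN,np.ones((5,5)))
c=max(cv2.findContours(m,0,1)[0],key=cv2.contourArea); r=cv2.minAreaRect(c); print(r)
b=cv2.boxPoints(r); 
q=cv2.approxPolyDP(c,5,True)[:,0]; print(q.tolist())
for p in q: print(p,back('wrist',p,.0,s).round(4),back('wrist',p,.023,s).round(4))
print('slab')
for p,z in [((268,257),.042),((438,195),.049)]: print(back('wrist',p,z,s).round(4))
print('top slab')
P=[back('top',p,z) for p,z in [((296,161),.049),((390,144),.056),((405,222),.049),((308,241),.042)]]
print(np.round(P,4),np.mean(P,0))
print('ruler',back('wrist',(197,226),0,s),back('wrist',(190,196),.01,s),'mul',back('top',(162,240),.09))
E
```

```text
30 [(np.uint8(17), np.uint8(60), np.uint8(111)), (np.uint8(9), np.uint8(142), np.uint8(86)), (np.uint8(12), np.uint8(148), np.uint8(81)), (np.uint8(10), np.uint8(148), np.uint8(79)), (np.uint8(17), np.uint8(63), np.uint8(118))]
80 [(np.uint8(16), np.uint8(66), np.uint8(109)), (np.uint8(10), np.uint8(150), np.uint8(78)), (np.uint8(9), np.uint8(147), np.uint8(80)), (np.uint8(10), np.uint8(154), np.uint8(81)), (np.uint8(16), np.uint8(63), np.uint8(125))]
130 [(np.uint8(16), np.uint8(65), np.uint8(121)), (np.uint8(10), np.uint8(147), np.uint8(85)), (np.uint8(11), np.uint8(163), np.uint8(75)), (np.uint8(10), np.uint8(145), np.uint8(81)), (np.uint8(18), np.uint8(60), np.uint8(119))]
((230.0, 132.5), (29.0, 26.0), 90.0)
[[243, 118], [217, 136], [217, 146], [227, 137], [242, 147], [237, 138], [243, 139]]
[243 118] [0.4519 0.0733 0.    ] [0.4543 0.0734 0.023 ]
[217 136] [0.4153 0.0598 0.    ] [0.4197 0.0607 0.023 ]
[217 146] [0.412  0.0481 0.    ] [0.4165 0.0496 0.023 ]
[227 137] [0.427  0.0559 0.    ] [0.4307 0.0569 0.023 ]
[242 147] [0.4419 0.0399 0.    ] [0.4448 0.0419 0.023 ]
[237 138] [0.4387 0.0519 0.    ] [0.4418 0.0532 0.023 ]
[243 139] [0.4456 0.0491 0.    ] [0.4483 0.0506 0.023 ]
slab
[ 0.4444 -0.0939  0.042 ]
[ 0.6532 -0.0587  0.049 ]
top slab
[[ 0.6496 -0.0673  0.049 ]
 [ 0.6901 -0.316   0.056 ]
 [ 0.4834 -0.3451  0.049 ]
 [ 0.439  -0.094   0.042 ]] [ 0.56551353 -0.20562966  0.049     ]
ruler [ 0.3567508  -0.04760666  0.        ] [ 0.36326527 -0.00387344  0.01      ] mul [0.44309309 0.27052228 0.09      ]
```

```bash
python3 - <<'E'
from h import *
s=ctrl.read_state()
im=cv2.imread('pics/w1.png'); hsv=cv2.cvtColor(im,cv2.COLOR_BGR2HSV)
m=((hsv[:,:,0]<15)&(hsv[:,:,1]>105)).astype(np.uint8); m[:, :190]=0; m[:,290:]=0; m[175:]=0
m=cv2.morphologyEx(m,cv2.MORPH_CLOSE,np.ones((5,5)));m=cv2.morphologyEx(m,cv2.MORPH_OPEN,np.ones((5,5)))
c=max(cv2.findContours(m,0,1)[0],key=cv2.contourArea); x,y,w,h=cv2.boundingRect(c); print(x,y,w,h)
for v in (y+1,20,50,80,110,140,y+h-2):
    u=np.nonzero(m[v])[0]; z=.023-(.021)*(v-y)/h
    a,b=back('wrist',(u[0],v),z,s),back('wrist',(u[-1]+1,v),z,s); print(v,u[0],u[-1],((a+b)/2).round(4),np.linalg.norm(a-b).round(4))
E
```

```text
216 10 33 150
11 216 244 [0.4688 0.1813 0.0229] 0.0305
20 216 248 [0.4686 0.173  0.0216] 0.035
50 216 247 [0.4601 0.1458 0.0174] 0.0351
80 216 245 [0.4505 0.1168 0.0132] 0.0341
110 216 244 [0.4408 0.0855 0.009 ] 0.0342
140 216 243 [0.4304 0.0518 0.0048] 0.0342
158 218 242 [0.4248 0.0302 0.0023] 0.0312
```

Call:
{"op": "send_rows", "data": {"moves": [[-1,0,0,0,0,0,0.55],[-1,0,0,0,0,0,0.55],[-1,0.985,-0.395,0.8,0,0,0],[-1,0.985,-0.395,0.8,0,0,0],[-1,0.985,-0.395,0.8,0,0,0]]}}

```text
time_s: 7.18
eef_pos: [0.4705, 0.0818, 0.2108]
ee_rot: [3.141, -0.0, 1.267]
force: [-0.4, -0.5, 0.3]
finger_gap: 0.999
gripper_force: 0.0
```

Call:
{"op": "send_rows", "data": {"moves": [[-1,0.985,-0.395,0.8,0,0,0],[-1,0.985,-0.395,0.8,0,0,0],[-1,0.985,-0.395,0.8,0,0,0],[-1,0,0,1,0,0,0],[-1,0,0,0,0,0,0]]}}

```text
time_s: 7.8
eef_pos: [0.463, 0.1602, 0.1249]
ee_rot: [-3.139, 0.002, 1.268]
force: [0.6, 0.0, 1.0]
finger_gap: 0.999
gripper_force: 0.0
```

```bash
python3 - <<'E'
from h import *
s=ctrl.read_state(); print(s['time_s'],s['eef_pos'],s['ee_rot'],s['force'])
save('wrist','w2.png')
th=np.deg2rad(-17.3);C=np.array([.447,.106,0]);A=np.array([[np.cos(th),-np.sin(th),0],[np.sin(th),np.cos(th),0],[0,0,1]])
im=cv2.imread('pics/w2.png')
L=np.array([[.017,-.08,.002],[-.017,-.08,.002],[-.017,.08,.023],[.017,.08,.023]])
cv2.polylines(im,[proj('wrist',C+L@A.T,s).astype(int)],True,(0,255,0),1); cv2.imwrite('pics/w2.png',im)
E
```

```text
7.8 [0.46299028 0.16023209 0.12490508] [-3.13871859e+00  2.17682431e-03  1.26797411e+00] [0.63941797 0.04231834 1.02607323]
```

View pics/w2.png

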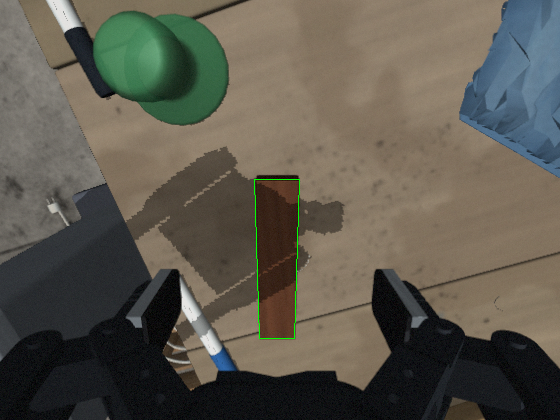

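The wedge model overlays exactly, at (257-299,178) to (260-296,338). Its thick end is at the top between the fingers, and the muller is at (183,70). I'll descend and grip.

Call:
{"op": "send_rows", "data": {"moves": [[-1,0,0,1,0,0,0],[-1,0,0,1,0,0,0],[-1,0,0,1,0,0,0],[-1,0,0,1,0,0,0],[-1,0,0,0.88,0,0,0]]}}

```text
time_s: 8.48
eef_pos: [0.4655, 0.1603, 0.0047]
ee_rot: [3.14, -0.001, 1.266]
force: [0.5, 0.3, 0.8]
finger_gap: 0.999
gripper_force: 0.0
```

Call:
{"op": "send_rows", "data": {"moves": [[1,0,0,0,0,0,0],[1,0,0,0,0,0,0],[1,0,0,0,0,0,0],[1,0,0,0,0,0,0],[1,0,0,0,0,0,0]], "squeeze": 60}}

```text
time_s: 9.1
eef_pos: [0.4654, 0.1607, 0.0058]
ee_rot: [3.14, -0.001, 1.267]
force: [-0.8, -1.8, 8.8]
finger_gap: 0.386
gripper_force: 59.7
```

Call:
{"op": "send_rows", "data": {"moves": [[1,0,0,-0.2,0,0,0],[1,0,0,0,0,0,-0.95],[1,0,0,0,0,0,-1],[1,0,0,0,0,0,-1],[1,0,0,0,0,0,-1]]}}

```text
time_s: 9.72
eef_pos: [0.4646, 0.1605, 0.0099]
ee_rot: [3.141, -0.0, 1.545]
force: [-0.2, 0.1, -1.4]
finger_gap: 0.38
gripper_force: 59.9
```

Call:
{"op": "send_rows", "data": {"moves": [[1,0,0,0,0,0,-1],[1,0,0,0,0,0,-1],[1,0,0,0,0,0,-0.8],[1,-0.68,-0.35,0,0,0,0],[1,-0.68,-0.35,0,0,0,0]]}}

```text
time_s: 10.35
eef_pos: [0.452, 0.1227, 0.0095]
ee_rot: [-3.141, 0.0, 1.738]
force: [-1.5, -0.4, -0.9]
finger_gap: 0.384
gripper_force: 59.9
```

Call:
{"op": "send_rows", "data": {"moves": [[1,-0.68,-0.35,0,0,0,0],[1,-0.68,-0.35,0,0,0,0],[1,-0.68,-0.35,0,0,0,0],[1,0,0,0,0,0,0],[1,0,0,0,0,0,0]]}}

```text
time_s: 10.98
eef_pos: [0.4357, 0.0691, 0.0094]
ee_rot: [3.141, -0.0, 1.737]
force: [-0.1, 0.6, -1.2]
finger_gap: 0.378
gripper_force: 59.9
```

```bash
python3 - <<'E'
from h import *
s=ctrl.read_state(); print(s['time_s'],s['eef_pos'],s['ee_rot'],s['force'])
save('wrist','w3.png')
for t,z in [('slab',.05),('wedge_tip',0.003),('short_foot',.012)]:
    for d in ctrl.recognise('wrist',t)[:1]: print(t,np.round(d['uv'],1),round(d['conf'],2),back('wrist',d['uv'],z,s).round(4))
E
```

```text
10.975 [0.43572    0.06914427 0.00939747] [ 3.14101407e+00 -6.97204605e-05  1.73740111e+00] [-0.1150863   0.6356765  -1.21507504]
wedge_tip [277.4 296. ] 0.6 [0.4393 0.0524 0.003 ]
```

View pics/w3.png

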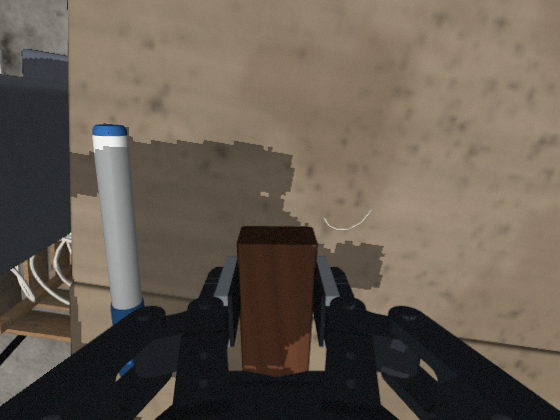

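Wedge is held straight between the pads, at (238-316,230) to (241-310,370). The tip is hidden, so I'll check the slab model against the earlier view and a scene picture.

```bash
python3 - <<'E'
from h import *
class S(dict): pass
s1=dict(eef_pos=[0.47667847,0.00168348,0.27134558],ee_rot=[3.14146848,-3.3e-05,1.34539782])
w=cv2.imread('pics/w1.png'); save('scene','sc2.png'); sc=cv2.imread('pics/sc2.png')
th=np.deg2rad(9.6); ex=np.array([np.cos(th),np.sin(th),0]); ey=np.array([-np.sin(th),np.cos(th),0])
F=np.array([.467,-.1157,0]); C=F+.085*ex-.105*ey
k=6/ (2*np.hypot(.085*.105,0)) # placeholder
def slab(x,y,z):  # tilt: short corner down 6mm, opposite up 6mm
    t=(-x/.085+y/.105)/2; return C+x*ex+y*ey+np.array([0,0,z-.006*t])
q=[slab(x,y,.049) for x,y in [(-.11,.13),(.11,.13),(.11,-.13),(-.11,-.13)]]
cv2.polylines(w,[proj('wrist',q,s1).astype(int)],True,(0,255,0),1)
cv2.polylines(sc,[proj('scene',q).astype(int)],True,(0,255,0),1)
s=ctrl.read_state(); p=np.array(s['eef_pos']); p[2]=.004
tip=p-.1377*ey
cv2.polylines(sc,[proj('scene',[tip-.017*ex,tip+.017*ex,F+.017*ex,F-.017*ex]).astype(int)],True,(0,0,255),1)
a=cv2.resize(w[160:370,230:510],None,fx=1.4,fy=1.4); b=cv2.resize(sc[180:300,180:420],(392,294))
b=cv2.resize(sc[190:290,190:420],None,fx=2,fy=3)
H=300; a=cv2.resize(a,(int(a.shape[1]*H/a.shape[0]),H)); b=b[:300]
print(a.shape,b.shape); out=np.zeros((600,800,3),np.uint8); out[:300,:a.shape[1]]=a[:,:800]; out[300:300+b.shape[0],:b.shape[1]]=b
cv2.imwrite('pics/cmp.png',out); print(C)
E
```

```text
(300, 400, 3) (300, 460, 3)
[ 0.56832038 -0.20505424  0.        ]
```

View pics/cmp.png

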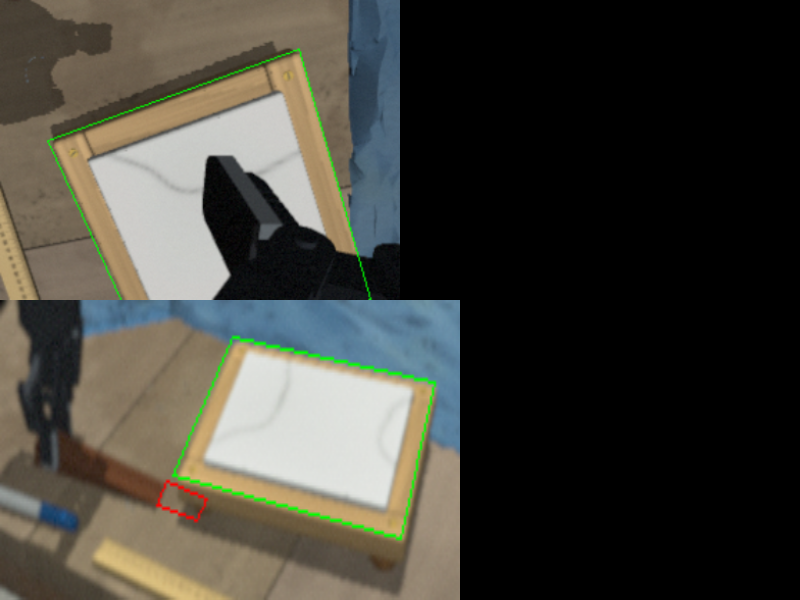

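The model fits in both views: slab centre (0.568,-0.205), yaw 9.6°. The tip is aligned with the foot, about 50 mm short of it. I'll lower and advance.

Call:
{"op": "send_rows", "data": {"moves": [[1,0,0,0.08,0,0,0],[1,0,0,0.08,0,0,0],[1,0,0,0,0,0,0],[1,0,0,0,0,0,0]]}}

```text
time_s: 11.72
eef_pos: [0.4354, 0.0695, 0.0058]
ee_rot: [3.141, -0.0, 1.738]
force: [-2.9, 0.1, 12.5]
finger_gap: 0.375
gripper_force: 61.5
```

Call:
{"op": "send_rows", "data": {"moves": [[1,-0.3,0,0,0,0,0],[1,-0.3,0,0,0,0,0],[1,-0.3,0,0,0,0,0],[1,-0.3,0,0,0,0,0],[1,0,0,0,0,0,0]]}}

```text
time_s: 12.35
eef_pos: [0.4415, 0.0396, 0.0058]
ee_rot: [3.14, 0.0, 1.738]
force: [-0.3, -2.8, 8.6]
finger_gap: 0.381
gripper_force: 61.0
```

Call:
{"op": "send_rows", "data": {"moves": [[1,-0.08,0,0,0,0,0],[1,-0.08,0,0,0,0,0]]}}

```text
time_s: 12.6
eef_pos: [0.442, 0.0364, 0.0058]
ee_rot: [3.14, -0.001, 1.738]
force: [-0.5, 7.3, 8.9]
finger_gap: 0.385
gripper_force: 61.0
```

Call:
{"op": "send_rows", "data": {"moves": [[1,-0.08,0,0,0,0,0],[1,-0.08,0,0,0,0,0]]}}

```text
time_s: 12.85
eef_pos: [0.4426, 0.0325, 0.0058]
ee_rot: [3.14, -0.001, 1.738]
force: [-0.2, 6.8, 9.4]
finger_gap: 0.382
gripper_force: 61.0
```

Call:
{"op": "send_rows", "data": {"moves": [[1,-0.08,0,0,0,0,0],[1,-0.08,0,0,0,0,0]]}}

```text
time_s: 13.1
eef_pos: [0.4433, 0.0285, 0.0058]
ee_rot: [3.14, -0.001, 1.738]
force: [-0.8, 5.8, 9.8]
finger_gap: 0.382
gripper_force: 61.0
```

Call:
{"op": "send_rows", "data": {"moves": [[1,0,0,-0.014,0,0,0],[1,0,0,0,0,0,0]]}}

```text
time_s: 13.35
eef_pos: [0.443, 0.028, 0.0058]
ee_rot: [3.14, 0.0, 1.738]
force: [0.7, 1.5, 5.2]
finger_gap: 0.379
gripper_force: 60.6
```

Call:
{"op": "send_rows", "data": {"moves": [[1,-0.04,0,0,0,0,0],[1,-0.04,0,0,0,0,0]]}}

```text
time_s: 13.6
eef_pos: [0.443, 0.0262, 0.0058]
ee_rot: [3.141, -0.0, 1.738]
force: [0.4, 5.4, 6.7]
finger_gap: 0.381
gripper_force: 60.8
```

Call:
{"op": "send_rows", "data": {"moves": [[1,-0.04,0,0,0,0,0],[1,-0.04,0,0,0,0,0]]}}

```text
time_s: 13.85
eef_pos: [0.4432, 0.0244, 0.0058]
ee_rot: [3.141, -0.0, 1.738]
force: [-1.6, 7.8, 8.0]
finger_gap: 0.377
gripper_force: 60.9
```

Call:
{"op": "send_rows", "data": {"moves": [[1,-0.04,0,0,0,0,0],[1,-0.04,0,0,0,0,0]]}}

```text
time_s: 14.1
eef_pos: [0.4434, 0.0228, 0.0058]
ee_rot: [3.141, -0.001, 1.738]
force: [-2.3, 11.8, 9.5]
finger_gap: 0.38
gripper_force: 60.9
```

Call:
{"op": "send_rows", "data": {"moves": [[1,-0.04,0,0,0,0,0],[1,-0.04,0,0,0,0,0]]}}

```text
time_s: 14.35
eef_pos: [0.4436, 0.0208, 0.0058]
ee_rot: [-3.142, -0.001, 1.738]
force: [-1.6, 10.7, 9.5]
finger_gap: 0.377
gripper_force: 61.0
```

Call:
{"op": "send_rows", "data": {"moves": [[1,-0.04,0,-0.01,0,0,0],[1,-0.04,0,-0.005,0,0,0]]}}

```text
time_s: 14.6
eef_pos: [0.4437, 0.0184, 0.0059]
ee_rot: [-3.141, -0.001, 1.738]
force: [-0.7, 5.5, 0.6]
finger_gap: 0.378
gripper_force: 60.2
```

Call:
{"op": "send_rows", "data": {"moves": [[1,-0.04,0,0,0,0,0],[1,-0.04,0,0,0,0,0]]}}

```text
time_s: 14.85
eef_pos: [0.4438, 0.0165, 0.0058]
ee_rot: [-3.141, -0.001, 1.738]
force: [-0.8, 7.0, 3.5]
finger_gap: 0.381
gripper_force: 60.4
```

Call:
{"op": "send_rows", "data": {"moves": [[1,-0.04,0,0,0,0,0],[1,-0.04,0,0,0,0,0]]}}

```text
time_s: 15.1
eef_pos: [0.4441, 0.0145, 0.0059]
ee_rot: [-3.141, -0.001, 1.738]
force: [-0.7, 8.3, 4.6]
finger_gap: 0.38
gripper_force: 60.4
```

Call:
{"op": "send_rows", "data": {"moves": [[1,-0.04,0,0,0,0,0],[1,-0.04,0,0,0,0,0]]}}

```text
time_s: 15.35
eef_pos: [0.4444, 0.0126, 0.0059]
ee_rot: [-3.141, -0.001, 1.738]
force: [-0.9, 7.7, 3.6]
finger_gap: 0.379
gripper_force: 60.4
```

```bash
python3 - <<'E'
from h import *
s=ctrl.read_state(); print(s['time_s'],s['eef_pos'],s['force'])
save('scene','sc3.png'); a=cv2.imread('pics/sc2.png'); b=cv2.imread('pics/sc3.png')
# slab motion between pictures: shift of right-hand slab patch
for n,(x0,y0,x1,y1) in dict(right=(370,205,415,250),near=(360,245,410,285),left=(275,225,310,265)).items():
    r=cv2.matchTemplate(b[y0-5:y1+5,x0-5:x1+5],a[y0:y1,x0:x1],cv2.TM_CCOEFF_NORMED); print(n,cv2.minMaxLoc(r)[1::2], cv2.phaseCorrelate(np.float64(a[y0:y1,x0:x1,1]),np.float64(b[y0:y1,x0:x1,1])))
c=np.vstack([cv2.resize(i[200:290,210:420],None,fx=3.2,fy=3.2) for i in (a,b)])
cv2.imwrite('pics/cmp2.png',c); print(c.shape)
E
```

```text
15.35 [0.44440737 0.01257859 0.00587274] [-0.89827731  7.65681348  3.59389352]
right (0.9955698847770691, (5, 6)) ((0.8014341490082657, 0.8004856806005982), 0.9960105351049185)
near (0.9953380823135376, (5, 5)) ((0.07837934522787293, -0.20415894235903664), 1.0227399667999042)
left (0.9774361848831177, (5, 4)) ((-0.1142222616568489, -0.3074538854506983), 0.8628778773537166)
(576, 672, 3)
```

View pics/cmp2.png

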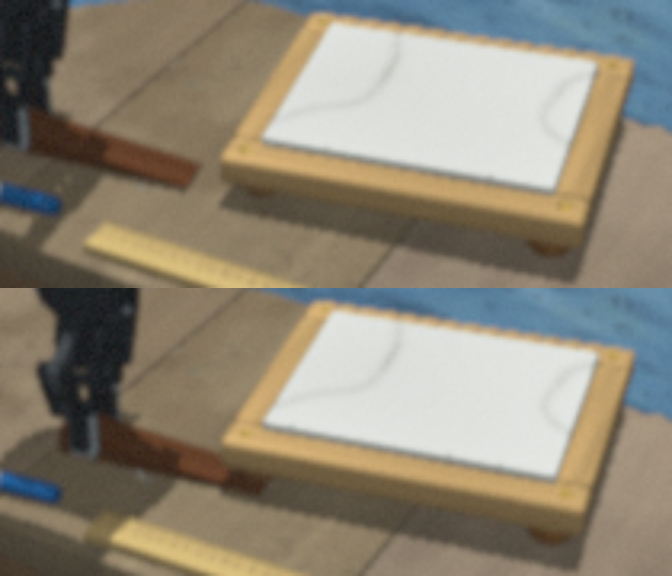

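The wedge is entering under the short foot. The left corner is rising, the far right corner is dropping about 0.8 px, and the slab has not slid.

Call:
{"op": "send_rows", "data": {"moves": [[1,-0.04,0,0,0,0,0],[1,-0.04,0,0,0,0,0]]}}

```text
time_s: 15.65
eef_pos: [0.4447, 0.0106, 0.0058]
ee_rot: [-3.14, -0.001, 1.738]
force: [-0.8, 7.3, 3.7]
finger_gap: 0.384
gripper_force: 60.4
```

Call:
{"op": "send_rows", "data": {"moves": [[1,-0.04,0,0,0,0,0],[1,-0.04,0,0,0,0,0]]}}

```text
time_s: 15.9
eef_pos: [0.445, 0.0086, 0.0059]
ee_rot: [-3.14, -0.001, 1.738]
force: [-1.7, 8.0, 3.8]
finger_gap: 0.379
gripper_force: 60.4
```

Call:
{"op": "send_rows", "data": {"moves": [[1,-0.04,0,0,0,0,0],[1,-0.04,0,0,0,0,0]]}}

```text
time_s: 16.15
eef_pos: [0.4454, 0.0067, 0.0059]
ee_rot: [-3.141, -0.001, 1.738]
force: [-0.8, 7.1, 3.5]
finger_gap: 0.383
gripper_force: 60.5
```

Call:
{"op": "send_rows", "data": {"moves": [[1,-0.04,0,0,0,0,0],[1,-0.04,0,0,0,0,0]]}}

```text
time_s: 16.4
eef_pos: [0.4457, 0.0047, 0.0059]
ee_rot: [-3.14, -0.001, 1.738]
force: [-1.4, 7.4, 4.2]
finger_gap: 0.382
gripper_force: 60.5
```

Call:
{"op": "send_rows", "data": {"moves": [[1,-0.02,0,0,0,0,0],[1,-0.02,0,0,0,0,0]]}}

```text
time_s: 16.65
eef_pos: [0.4458, 0.0037, 0.0059]
ee_rot: [-3.14, -0.001, 1.738]
force: [-0.3, 6.6, 4.3]
finger_gap: 0.384
gripper_force: 60.5
```

Call:
{"op": "send_rows", "data": {"moves": [[1,-0.02,0,0,0,0,0],[1,-0.02,0,0,0,0,0]]}}

```text
time_s: 16.9
eef_pos: [0.446, 0.0028, 0.0059]
ee_rot: [-3.14, -0.001, 1.738]
force: [-1.3, 7.7, 4.7]
finger_gap: 0.38
gripper_force: 60.5
```

Call:
{"op": "send_rows", "data": {"moves": [[1,-0.02,0,0,0,0,0],[1,-0.02,0,0,0,0,0]]}}

```text
time_s: 17.15
eef_pos: [0.4462, 0.0018, 0.0059]
ee_rot: [-3.14, -0.001, 1.738]
force: [-1.4, 7.3, 4.5]
finger_gap: 0.38
gripper_force: 60.5
```

```bash
cat > tilt.py <<'E'
from h import *
from scipy.optimize import least_squares
import sys
# fit slab pose + tilt height h to gradient along frame/marble edges, scene + top
ims={}
for n in ('scene','top'):
    s=np.zeros((420,560))
    for _ in range(3): s+=ctrl.read_camera(n).astype(float).mean(2)
    ims[n]=cv2.GaussianBlur(s/3,(0,0),1.0)
def pts(par,L):
    x,y,th,h=par; a=L[:,0];b=L[:,1]; t=(-a/.085+b/.105)/2
    return np.c_[x+a*np.cos(th)-b*np.sin(th),y+a*np.sin(th)+b*np.cos(th),L[:,2]-h*t]
def edge(p,q,n=40): f=np.linspace(.12,.88,n)[:,None]; return np.array(p)+f*(np.array(q)-p)
m=[(-.086,.106,.056),(.086,.106,.056),(.086,-.106,.056),(-.086,-.106,.056)]
E=[edge(m[i],m[(i+1)%4]) for i in range(4)]
def res(par,cams,full=False):
    out=[];D=np.arange(-4,4.01,.25)
    for n in cams:
        for L in E:
            uv=proj(n,pts(par,L)); t=uv[-1]-uv[0]; t/=np.linalg.norm(t); nn=np.array([-t[1],t[0]])
            g=uv[:,None]+D[None,:,None]*nn
            v=cv2.remap(ims[n].astype(np.float32),g[...,0].astype(np.float32),g[...,1].astype(np.float32),1)
            d=np.abs(np.gradient(v,axis=1)); ok=d.max(1)>2
            w=d**2; off=(w*D).sum(1)/w.sum(1); out.append(np.median(off[ok]) if ok.sum()>5 else 0.)
    return np.array(out)
for cams in (['scene'],['top'],['scene','top']):
    p=np.array([.568,-.205,np.deg2rad(9.6),.004])
    for _ in range(8):
        r=res(p,cams); J=np.array([(res_lin(p,cams,i)) for i in range(0)]) if 0 else None
        # analytic-ish jacobian from projections
        J=[]
        for i,dp in enumerate([1e-3,1e-3,1e-3,1e-3]):
            col=[]
            for n in cams:
                for L in E:
                    u=proj(n,pts(p,L)); q=p.copy(); q[i]+=dp; u2=proj(n,pts(q,L)); t=u[-1]-u[0]; t/=np.linalg.norm(t)
                    col.append(((u2-u)@np.array([-t[1],t[0]])).mean()/dp)
            J.append(col)
        p=p+np.linalg.lstsq(np.array(J).T,r,rcond=None)[0]
    print(cams,p.round(4),np.rad2deg(p[2]).round(2),'res',res(p,cams).round(2))
E
python3 tilt.py
```

```text
['scene'] [ 0.5593 -0.1994  2.2126  0.01  ] 126.77 res [ 0.65 -0.4   0.45 -1.05]
['top'] [ 0.5712 -0.208  -2.8483  0.0071] -163.2 res [-0.11 -0.01 -0.07 -0.07]
['scene', 'top'] [ 0.5705 -0.2074  0.0516  0.0035] 2.96 res [-0.2  -0.04  0.13 -0.36  0.51  0.34  0.26  0.33]
```

```bash
sed -i 's/^E=\[edge.*/E=[e for i in range(4) for e in np.array_split(edge(m[i],m[(i+1)%4]),4)]/; s/ok.sum()>5/ok.sum()>3/' tilt.py
sed -i "s/^ims={}/ims={}\nOLD=len(sys.argv)>1/; s/^    s=np.zeros.*/    s=np.zeros((420,560))\n    if OLD: ims[n]=cv2.GaussianBlur(cv2.imread('pics\/'+{'scene':'sc2.png','top':'top1.png'}[n]).astype(float).mean(2),(0,0),1.0); continue/" tilt.py
python3 tilt.py old; python3 tilt.py
```

```text
['scene'] [ 0.5688 -0.2062  0.1569  0.0085] 8.99 res [ 0.57  0.33  0.2   0.09 -0.54 -0.01  0.31  0.43  0.46  0.3   0.17  0.08
 -0.09  0.    0.07  0.14]
['scene'] [ 0.5702 -0.207   0.1568  0.0045] 8.98 res [ 0.52  0.3   0.18  0.11 -0.55  0.04  0.27  0.41  0.45  0.26  0.17  0.08
 -0.09  0.03  0.08  0.12]
['top'] [ 0.5713 -0.2083  0.1704 -0.0099] 9.76 res [-0.17  0.03  0.12  0.16  0.48  0.26  0.05 -0.15 -0.4   0.03  0.21  0.28
  0.23  0.19  0.12  0.06]Traceback (most recent call last):
  File "tilt.py", line 38, in <module>
    u=proj(n,pts(p,L)); q=p.copy(); q[i]+=dp; u2=proj(n,pts(q,L)); t=u[-1]-u[0]; t/=np.linalg.norm(t)
                                                 ~~~~^^^^^^^^^^^^
  File "h.py", line 19, in proj
    m,Rw,c=cam(name,s); q=(np.atleast_2d(P)-c)@Rw; x=q[:,:2]/q[:,2:]
           ~~~^^^^^^^^
  File "h.py", line 6, in cam
    m=ctrl.camera_model(name)
ValueError: time passes only in moves, steps and waits
Traceback (most recent call last):
  File "tilt.py", line 38, in <module>
    u=proj(n,pts(p,L)); q=p.copy(); q[i]+=dp; u2=proj(n,pts(q,L)); t=u[-1]-u[0]; t/=np.linalg.norm(t)
                                                 ~~~~^^^^^^^^^^^^
  File "h.py", line 19, in proj
    m,Rw,c=cam(name,s); q=(np.atleast_2d(P)-c)@Rw; x=q[:,:2]/q[:,2:]
           ~~~^^^^^^^^
  File "h.py", line 6, in cam
    m=ctrl.camera_model(name)
ValueError: time passes only in moves, steps and waits
```

The scene fit gives the short corner about 8.5 mm low at the start and 4.5 mm now, which matches the wedge travel. Roughly 30 mm remain.

Call:
{"op": "send_rows", "data": {"moves": [[1,-0.04,0,0,0,0,0],[1,-0.04,0,0,0,0,0],[1,-0.04,0,0,0,0,0],[1,-0.04,0,0,0,0,0]]}}

```text
time_s: 18.25
eef_pos: [0.4468, -0.0022, 0.0058]
ee_rot: [-3.14, -0.001, 1.738]
force: [-1.3, 6.6, 5.0]
finger_gap: 0.38
gripper_force: 60.5
```

Call:
{"op": "send_rows", "data": {"moves": [[1,-0.04,0,0,0,0,0],[1,-0.04,0,0,0,0,0],[1,-0.04,0,0,0,0,0],[1,-0.04,0,0,0,0,0]]}}

```text
time_s: 18.75
eef_pos: [0.4475, -0.0061, 0.0059]
ee_rot: [-3.14, -0.001, 1.738]
force: [-0.6, 6.3, 4.7]
finger_gap: 0.381
gripper_force: 60.5
```

Call:
{"op": "send_rows", "data": {"moves": [[1,-0.04,0,0,0,0,0],[1,-0.04,0,0,0,0,0],[1,-0.04,0,0,0,0,0],[1,-0.04,0,0,0,0,0]]}}

```text
time_s: 19.25
eef_pos: [0.4481, -0.0098, 0.0059]
ee_rot: [-3.14, -0.001, 1.738]
force: [-1.4, 10.7, 5.0]
finger_gap: 0.378
gripper_force: 60.6
```

Call:
{"op": "send_rows", "data": {"moves": [[1,-0.04,0,0,0,0,0],[1,-0.04,0,0,0,0,0],[1,-0.04,0,0,0,0,0],[1,-0.04,0,0,0,0,0]]}}

```text
time_s: 19.75
eef_pos: [0.4484, -0.0131, 0.0058]
ee_rot: [-3.14, -0.002, 1.737]
force: [-3.7, 19.1, 6.1]
finger_gap: 0.381
gripper_force: 60.8
```

```bash
sed -i 's/^def cam(/from functools import lru_cache\n@lru_cache(None)\ndef mod(n): return ctrl.camera_model(n)\ndef cam(/; s/m=ctrl.camera_model(name)/m=mod(name)/' h.py; sed -i "s/for cams in .*/for cams in (['scene'],):/; s/in ('scene','top'):/in ('scene',):/" tilt.py; python3 tilt.py
```

```text
['scene'] [ 0.571  -0.2074  0.1577  0.0028] 9.04 res [ 0.58  0.24  0.13  0.11 -0.49 -0.02  0.26  0.4   0.38  0.28  0.16  0.09
 -0.07 -0.01  0.07  0.15]
```

The rise came earlier than the camera estimate and I've gone past firm, at about 12 N over drag. I'll back off below the onset and approach again in fine steps.

Call:
{"op": "send_rows", "data": {"moves": [[1,0.04,0,0,0,0,0],[1,0.04,0,0,0,0,0],[1,0.04,0,0,0,0,0]]}}

```text
time_s: 20.27
eef_pos: [0.4486, -0.0125, 0.0058]
ee_rot: [-3.141, 0.001, 1.739]
force: [-0.2, -11.0, 2.1]
finger_gap: 0.382
gripper_force: 60.3
```

Call:
{"op": "send_rows", "data": {"moves": [[1,0.04,0,0,0,0,0],[1,0.04,0,0,0,0,0],[1,0.04,0,0,0,0,0]]}}

```text
time_s: 20.65
eef_pos: [0.4486, -0.0093, 0.0059]
ee_rot: [-3.142, 0.001, 1.738]
force: [0.8, -5.6, 1.4]
finger_gap: 0.386
gripper_force: 60.1
```

Call:
{"op": "send_rows", "data": {"moves": [[1,0.04,0,0,0,0,0],[1,0.04,0,0,0,0,0]]}}

```text
time_s: 20.9
eef_pos: [0.4482, -0.0069, 0.0059]
ee_rot: [-3.142, 0.0, 1.738]
force: [0.8, -3.3, -0.2]
finger_gap: 0.38
gripper_force: 60.0
```

```bash
python3 tilt.py; python3 - <<'E'
from h import *
a=cv2.imread('pics/sc2.png'); b=ctrl.read_camera('scene')[:,:,::-1]
for n,(x0,y0,x1,y1) in dict(right=(370,205,415,250),near=(360,245,410,285)).items():
    print(n, cv2.phaseCorrelate(np.float64(a[y0:y1,x0:x1,1]),np.float64(b[y0:y1,x0:x1,1])))
E
```

```text
['scene'] [ 0.5706 -0.2073  0.1573  0.0033] 9.02 res [ 0.52  0.27  0.12  0.11 -0.55  0.    0.33  0.35  0.39  0.27  0.19  0.04
 -0.09 -0.    0.06  0.14]
right ((0.9398088223465564, 0.9273455327363678), 0.9577297468723054)
near ((0.36246831986847994, -0.21751933970137216), 0.991570055090493)
```

Call:
{"op": "send_rows", "data": {"moves": [[1,-0.02,0,0,0,0,0],[1,-0.02,0,0,0,0,0]]}}

```text
time_s: 21.35
eef_pos: [0.448, -0.0072, 0.0059]
ee_rot: [-3.141, -0.001, 1.738]
force: [-0.2, 4.0, -0.4]
finger_gap: 0.384
gripper_force: 59.9
```

Call:
{"op": "send_rows", "data": {"moves": [[1,-0.01,0,0,0,0,0],[1,-0.01,0,0,0,0,0]]}}

```text
time_s: 21.6
eef_pos: [0.4481, -0.008, 0.0059]
ee_rot: [-3.141, -0.0, 1.738]
force: [-0.8, 4.3, -0.2]
finger_gap: 0.383
gripper_force: 59.9
```

Call:
{"op": "send_rows", "data": {"moves": [[1,-0.01,0,0,0,0,0],[1,-0.01,0,0,0,0,0]]}}

```text
time_s: 21.85
eef_pos: [0.4483, -0.0086, 0.0059]
ee_rot: [-3.141, -0.0, 1.738]
force: [-1.2, 4.3, -1.1]
finger_gap: 0.381
gripper_force: 59.9
```

Call:
{"op": "send_rows", "data": {"moves": [[1,-0.01,0,0,0,0,0],[1,-0.01,0,0,0,0,0]]}}

```text
time_s: 22.1
eef_pos: [0.4484, -0.0091, 0.006]
ee_rot: [-3.141, -0.0, 1.738]
force: [-2.0, 5.3, -0.7]
finger_gap: 0.379
gripper_force: 59.9
```

Call:
{"op": "send_rows", "data": {"moves": [[1,-0.01,0,0,0,0,0],[1,-0.01,0,0,0,0,0]]}}

```text
time_s: 22.35
eef_pos: [0.4485, -0.0095, 0.006]
ee_rot: [-3.141, -0.0, 1.738]
force: [-1.4, 5.6, -1.0]
finger_gap: 0.38
gripper_force: 59.9
```

Call:
{"op": "send_rows", "data": {"moves": [[1,-0.01,0,0.006,0,0,0],[1,-0.01,0,0,0,0,0]]}}

```text
time_s: 22.6
eef_pos: [0.4487, -0.0099, 0.0059]
ee_rot: [-3.141, -0.0, 1.738]
force: [-1.4, 7.4, 0.7]
finger_gap: 0.38
gripper_force: 60.1
```

Call:
{"op": "send_rows", "data": {"moves": [[1,-0.01,0,0,0,0,0],[1,-0.01,0,0,0,0,0]]}}

```text
time_s: 22.85
eef_pos: [0.4487, -0.0103, 0.0059]
ee_rot: [-3.141, -0.0, 1.738]
force: [-1.3, 6.9, 0.9]
finger_gap: 0.38
gripper_force: 60.1
```

Call:
{"op": "send_rows", "data": {"moves": [[1,-0.01,0,0,0,0,0],[1,-0.01,0,0,0,0,0]]}}

```text
time_s: 23.1
eef_pos: [0.4488, -0.0107, 0.0059]
ee_rot: [-3.141, -0.001, 1.738]
force: [-2.0, 9.9, 0.3]
finger_gap: 0.379
gripper_force: 60.1
```

Call:
{"op": "send_rows", "data": {"moves": [[1,-0.006,0,0,0,0,0]]}}

```text
time_s: 23.22
eef_pos: [0.4488, -0.0108, 0.0059]
ee_rot: [-3.141, -0.001, 1.738]
force: [-1.5, 9.2, -0.2]
finger_gap: 0.378
gripper_force: 60.1
```

Call:
{"op": "send_rows", "data": {"moves": [[1,-0.006,0,0,0,0,0]]}}

```text
time_s: 23.35
eef_pos: [0.4488, -0.0109, 0.0059]
ee_rot: [-3.141, -0.001, 1.738]
force: [-2.1, 8.5, 0.4]
finger_gap: 0.384
gripper_force: 60.1
```

Call:
{"op": "send_rows", "data": {"moves": [[1,0,0,0,0,0,0]]}}

```text
time_s: 23.48
eef_pos: [0.4488, -0.011, 0.0059]
ee_rot: [-3.141, -0.001, 1.738]
force: [-1.3, 8.8, 0.1]
finger_gap: 0.379
gripper_force: 60.1
```

Call:
{"op": "send_rows", "data": {"moves": [[1,-0.008,0,0,0,0,0]]}}

```text
time_s: 23.6
eef_pos: [0.4488, -0.0111, 0.0059]
ee_rot: [-3.141, -0.001, 1.738]
force: [-2.5, 9.5, 0.2]
finger_gap: 0.381
gripper_force: 60.1
```

Call:
{"op": "send_rows", "data": {"moves": [[1,-0.006,0,0,0,0,0]]}}

```text
time_s: 23.72
eef_pos: [0.4488, -0.0112, 0.0059]
ee_rot: [-3.141, -0.001, 1.738]
force: [-1.9, 10.5, 1.0]
finger_gap: 0.383
gripper_force: 60.1
```

Call:
{"op": "send_rows", "data": {"moves": [[1,0,0,0,0,0,0]]}}

```text
time_s: 23.85
eef_pos: [0.4489, -0.0113, 0.0059]
ee_rot: [-3.141, -0.001, 1.738]
force: [-2.6, 8.8, 0.9]
finger_gap: 0.38
gripper_force: 60.1
```

Call:
{"op": "send_rows", "data": {"moves": [[1,0,0,0,0,0,0]]}}

```text
time_s: 23.98
eef_pos: [0.4489, -0.0113, 0.0059]
ee_rot: [-3.141, -0.001, 1.738]
force: [-1.8, 9.6, -0.4]
finger_gap: 0.383
gripper_force: 60.1
```

Steady now at about 5.4 N over drag, so this is firm. I'll zero the arm load and release.

Call:
{"op": "send_rows", "data": {"moves": [[1,0.02,0,0,0,0,0],[1,0.02,0,0,0,0,0]]}}

```text
time_s: 24.22
eef_pos: [0.449, -0.011, 0.0059]
ee_rot: [3.141, 0.0, 1.739]
force: [-0.5, -2.2, -1.1]
finger_gap: 0.381
gripper_force: 59.9
```

Call:
{"op": "send_rows", "data": {"moves": [[0,0,0,0,0,0,0],[-0.6,0,0,0,0,0,0],[-1,0,0,0,0,0,0],[-1,0,0,0,0,0,0]]}}

```text
time_s: 24.72
eef_pos: [0.449, -0.0108, 0.0059]
ee_rot: [3.141, 0.0, 1.738]
force: [-1.2, 0.8, 0.2]
finger_gap: 1.0
gripper_force: 0.0
```

Call:
{"op": "send_rows", "data": {"moves": [[-1,0,0,-0.5,0,0,0],[-1,0,0,-1,0,0,0],[-1,0.2,0,-1,0,0,0],[-1,0.5,0,-1,0,0,0],[-1,0.5,0,-1,0,0,0]]}}

```text
time_s: 25.35
eef_pos: [0.4438, 0.0191, 0.12]
ee_rot: [3.141, 0.0, 1.738]
force: [0.7, -0.8, 0.6]
finger_gap: 1.0
gripper_force: 0.0
```

Call:
{"op": "send_rows", "data": {"moves": [[-1,1,0,-1,0,0,0],[-1,1,0,-1,0,0,0],[-1,0.5,0,0,0,0,0],[-1,0,0,0,0,0,0]]}}

```text
time_s: 25.85
eef_pos: [0.433, 0.0808, 0.1683]
ee_rot: [-3.142, 0.0, 1.74]
force: [-0.7, -0.4, 0.1]
finger_gap: 0.994
gripper_force: 0.0
```

```bash
python3 tilt.py; python3 - <<'E'
from h import *
s=ctrl.read_state(); print(s['time_s'],s['eef_pos'],s['ee_rot'])
save('wrist','w4.png'); im=cv2.imread('pics/w4.png')
th=np.deg2rad(9.6); ex=np.array([np.cos(th),np.sin(th),0]); ey=np.array([-np.sin(th),np.cos(th),0])
T=np.array([.4489,-.0113,0]); g=[T+.0223*ey+k*.017*ex+[0,0,.023] for k in(-1,1)]+[T-.03*ey+k*.017*ex+[0,0,.016] for k in(1,-1)]
cv2.polylines(im,[proj('wrist',g,s).astype(int)],True,(0,255,0),1)
C=np.array([.570,-.207,0]); q=[C+a*ex+b*ey+[0,0,.056] for a,b in [(-.086,.106),(.086,.106),(.086,-.106),(-.086,-.106)]]
cv2.polylines(im,[proj('wrist',q,s).astype(int)],True,(0,0,255),1); cv2.imwrite('pics/w4.png',im)
for c in ('wrist','top'):
  if c=='top': save('top','t4.png')
  for d in ctrl.recognise(c,'muller')[:2]: print(c,d,back(c,d['uv'],.04,s))
E
```

```text
['scene'] [ 0.5709 -0.2074  0.1572  0.0028] 9.01 res [ 0.53  0.28  0.17  0.13 -0.48  0.    0.27  0.39  0.41  0.3   0.18  0.06
 -0.13  0.03  0.13  0.11]
26.0 [0.43293771 0.07987251 0.16760529] [-3.14001601e+00  2.71495621e-04  1.73826732e+00]
top {'uv': [154.7, 249.1], 'conf': 0.67} [0.42370402 0.30287369 0.04      ]
```

View pics/w4.png

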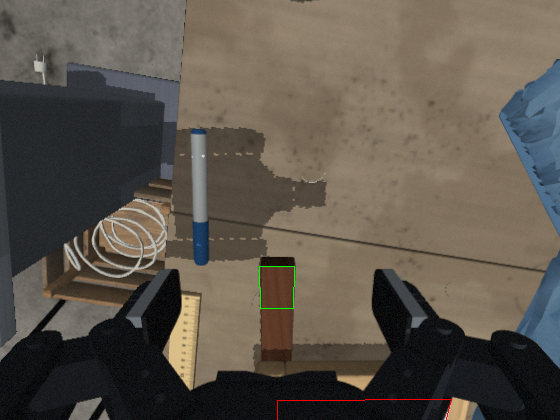

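The wedge stays where it was left; the overlay at (260-294, 266) matches its back end. Next I'll locate the muller.

```bash
python3 - <<'E'
from h import *
s=dict(eef_pos=[0.46299028,0.16023209,0.12490508],ee_rot=[-3.13871859,2.17682431e-03,1.26797411])
im=cv2.imread('pics/w2.png'); h=cv2.cvtColor(im,cv2.COLOR_BGR2HSV)
m=((h[:,:,0]>60)&(h[:,:,0]<88)&(h[:,:,1]>90)).astype(np.uint8)
c=max(cv2.findContours(m,0,1)[0],key=cv2.contourArea)[:,0]; print(cv2.boundingRect(c))
from scipy.optimize import least_squares
# silhouette fit: base disc rim + knob sphere, minimise distance contour->convex hull edges of model
hull=cv2.convexHull(c)
a=np.linspace(0,2*np.pi,90)
prof=[(.038,0),(.038,.012),(.022,.066),(.022,.08),(.012,.092)]
def model(p,pr=prof):
    P=np.vstack([np.c_[p[0]+r*np.cos(a),p[1]+r*np.sin(a),np.full(90,z)] for r,z in pr]); return cv2.convexHull(proj('wrist',P,s).astype(np.float32))
def f(p):
    H=model(p); return [cv2.pointPolygonTest(H,tuple(map(float,q)),True) for q in hull[:,0]]
r=least_squares(f,[.42,.285],loss='soft_l1',diff_step=1e-3); print(r.x,np.round(np.abs(f(r.x)).mean(),2),np.round(f(r.x),1)[:40])
t=back('top',(162,248),.08); print(t)
E
```

```text
(93, 11, 135, 114)
[0.42222468 0.27838305] 1.19 [0.5 1.7 1.3 0.5 0.5 0.5 0.2 0.8 0.6 1.1 1.2 1.  1.2 1.4 1.4 1.7 1.6 1.7
 1.7 1.3 1.4 1.5 1.5 1.7 2.1 2.5 2.8 3.  1.  0.9 1.  0.9 0.6 0.3 0.  0.6
 1.1 1.1 1.5 1.1]
[0.42390018 0.27279426 0.08      ]
```

Call:
{"op": "send_rows", "data": {"moves": [[-1,0.98,0.113,0,0,0,0],[-1,0.98,0.113,0,0,0,0],[-1,0.98,0.113,0,0,0,0],[-1,0.98,0.113,0,0,0,0]]}}

```text
time_s: 26.7
eef_pos: [0.4282, 0.1795, 0.1681]
ee_rot: [-3.141, 0.0, 1.738]
force: [1.0, 0.7, -0.3]
finger_gap: 1.0
gripper_force: 0.0
```

Call:
{"op": "send_rows", "data": {"moves": [[-1,0.98,0.113,0,0,0,0],[-1,0.98,0.113,0,0,0,0],[-1,0.98,0.113,0,0,0,0],[-1,0.98,0.113,0,0,0,0],[-1,0,0,0,0,0,0]]}}

```text
time_s: 27.32
eef_pos: [0.4231, 0.2784, 0.1681]
ee_rot: [-3.141, -0.0, 1.74]
force: [-0.2, -0.1, -0.7]
finger_gap: 0.998
gripper_force: 0.0
```

```bash
python3 - <<'E'
from h import *
s=ctrl.read_state(); print(s['time_s'],s['eef_pos'],s['ee_rot'],s['force'])
save('wrist','w5.png'); im=cv2.imread('pics/w5.png'); a=np.linspace(0,2*np.pi,60); P=[.4222,.2784]
for r,z in [(.038,0),(.022,.066),(.022,.08)]:
    cv2.polylines(im,[proj('wrist',np.c_[P[0]+r*np.cos(a),P[1]+r*np.sin(a),a*0+z],s).astype(int)],True,(0,0,255),1)
cv2.imwrite('pics/w5.png',im)
E
```

```text
27.325 [0.42314418 0.27835559 0.16806101] [-3.14142177e+00 -2.77645446e-06  1.73974855e+00] [-0.16335998 -0.09479901 -0.71726768]
```

View pics/w5.png

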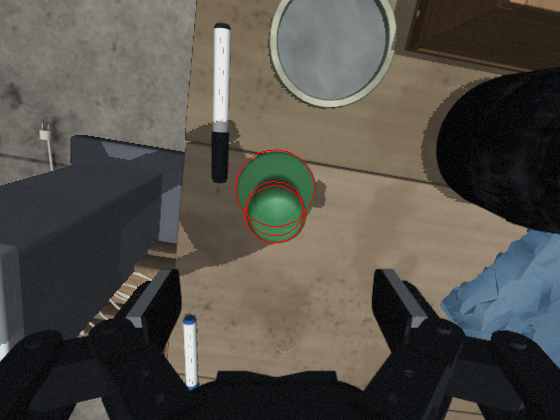

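Muller model overlays well: base at (276,188), knob at (276,212), fingers centred. I'll descend and grip the knob.

Call:
{"op": "send_rows", "data": {"moves": [[-1,0,0,1,0,0,0],[-1,0,0,1,0,0,0],[-1,0,0,1,0,0,0],[-1,0,0,1,0,0,0],[-1,0,0,0.8,0,0,0]]}}

```text
time_s: 28.0
eef_pos: [0.4228, 0.276, 0.0473]
ee_rot: [-3.14, 0.001, 1.738]
force: [-0.2, -0.2, -0.4]
finger_gap: 0.998
gripper_force: 0.0
```

Call:
{"op": "send_rows", "data": {"moves": [[-1,0,0,0,0,0,0],[0.5,0,0,0,0,0,0],[1,0,0,0,0,0,0],[1,0,0,0,0,0,0],[1,0,0,0,0,0,0]], "squeeze": 40}}

```text
time_s: 28.62
eef_pos: [0.4234, 0.2777, 0.0494]
ee_rot: [3.14, -0.0, 1.739]
force: [-2.2, -1.8, 5.8]
finger_gap: 0.502
gripper_force: 39.8
```

Call:
{"op": "send_rows", "data": {"moves": [[1,0,0,-0.1,0,0,0],[1,0,0,-0.3,0,0,0],[1,0,0,-0.5,0,0,0],[1,0,0,0,0,0,0]]}}

```text
time_s: 29.12
eef_pos: [0.4239, 0.278, 0.0722]
ee_rot: [3.139, -0.001, 1.738]
force: [0.2, -0.4, -3.6]
finger_gap: 0.497
gripper_force: 41.2
```

Call:
{"op": "send_rows", "data": {"moves": [[1,0,0,-0.6,0,0,0],[1,0,0,-1,0,0,0],[1,0,0,-1,0,0,0],[1,0,0,-1,0,0,0],[1,-0.4,0.05,-0.4,0,0,0]]}}

```text
time_s: 29.75
eef_pos: [0.4266, 0.2683, 0.1727]
ee_rot: [3.139, -0.001, 1.739]
force: [-0.3, -0.7, -3.4]
finger_gap: 0.497
gripper_force: 41.6
```

Call:
{"op": "send_rows", "data": {"moves": [[1,-0.8,0.1,0,0,0,0],[1,-0.8,0.1,0,0,0,0],[1,-0.8,0.1,0,0,0,0],[1,-0.8,0.1,0,0,0,0],[1,-0.8,0.1,0,0,0,0]]}}

```text
time_s: 30.38
eef_pos: [0.4547, 0.1699, 0.1705]
ee_rot: [-3.141, 0.0, 1.738]
force: [0.8, 0.4, -3.9]
finger_gap: 0.5
gripper_force: 41.6
```

Call:
{"op": "send_rows", "data": {"moves": [[1,-0.8,0.1,0,0,0,0],[1,-0.8,0.1,0,0,0,0],[1,-0.8,0.1,0,0,0,0],[1,-0.8,0.1,0,0,0,0],[1,-0.8,0.1,0,0,0,0]]}}

```text
time_s: 31.0
eef_pos: [0.4835, 0.0735, 0.1705]
ee_rot: [-3.14, 0.0, 1.738]
force: [0.5, -0.0, -3.1]
finger_gap: 0.5
gripper_force: 41.6
```

Call:
{"op": "send_rows", "data": {"moves": [[1,-0.8,0.1,0,0,0,0],[1,-0.8,0.1,0,0,0,0],[1,-0.8,0.1,0,0,0,0],[1,-0.8,0.1,0,0,0,0],[1,-0.8,0.1,0,0,0,0]]}}

```text
time_s: 31.62
eef_pos: [0.5124, -0.0229, 0.1705]
ee_rot: [-3.14, -0.0, 1.738]
force: [0.1, -1.0, -3.1]
finger_gap: 0.499
gripper_force: 41.6
```

Call:
{"op": "send_rows", "data": {"moves": [[1,-0.8,0.1,0,0,0,0],[1,-0.8,0.1,0,0,0,0],[1,-0.8,0.1,0,0,0,0],[1,-0.8,0.1,0,0,0,0],[1,-0.8,0.1,0,0,0,0]]}}

```text
time_s: 32.25
eef_pos: [0.5423, -0.1195, 0.1708]
ee_rot: [-3.142, 0.0, 1.738]
force: [1.1, 0.1, -3.0]
finger_gap: 0.496
gripper_force: 41.6
```

Call:
{"op": "send_rows", "data": {"moves": [[1,-0.8,0.1,0,0,0,0],[1,-0.8,0.1,0,0,0,0],[1,-0.8,0.1,0,0,0,0],[1,-0.8,0.1,0,0,0,0],[1,-0.5,0.1,0,0,0,0]]}}

```text
time_s: 32.88
eef_pos: [0.5701, -0.2087, 0.1708]
ee_rot: [3.142, 0.0, 1.738]
force: [0.8, -0.3, -3.9]
finger_gap: 0.502
gripper_force: 41.6
```

Call:
{"op": "send_rows", "data": {"moves": [[1,0,0,0,0,0,0],[1,0,0,0,0,0,0]]}}

```text
time_s: 33.12
eef_pos: [0.5694, -0.2069, 0.1707]
ee_rot: [-3.141, -0.001, 1.738]
force: [0.6, 0.6, -3.5]
finger_gap: 0.499
gripper_force: 41.6
```

Call:
{"op": "send_rows", "data": {"moves": [[1,0,0,0.8,0,0,0],[1,0,0,0.8,0,0,0],[1,0,0,0.5,0,0,0],[1,0,0,0.15,0,0,0],[1,0,0,0,0,0,0]]}}

```text
time_s: 33.75
eef_pos: [0.5699, -0.2072, 0.1148]
ee_rot: [3.141, 0.0, 1.739]
force: [0.5, -0.3, -3.0]
finger_gap: 0.499
gripper_force: 41.6
```

Call:
{"op": "send_rows", "data": {"moves": [[1,0,0,0.06,0,0,0],[1,0,0,0.06,0,0,0]]}}

```text
time_s: 34.0
eef_pos: [0.57, -0.2075, 0.1121]
ee_rot: [3.141, 0.0, 1.738]
force: [0.1, -0.2, -3.5]
finger_gap: 0.501
gripper_force: 41.6
```

Call:
{"op": "send_rows", "data": {"moves": [[1,0,0,0.03,0,0,0],[1,0,0,0.03,0,0,0]]}}

```text
time_s: 34.25
eef_pos: [0.5697, -0.2074, 0.1101]
ee_rot: [3.141, 0.0, 1.738]
force: [-0.5, -0.1, -3.9]
finger_gap: 0.498
gripper_force: 41.6
```

Call:
{"op": "send_rows", "data": {"moves": [[1,0,0,0.03,0,0,0],[1,0,0,0.03,0,0,0],[1,0,0,0.03,0,0,0],[1,0,0,0,0,0,0]]}}

```text
time_s: 34.75
eef_pos: [0.5696, -0.2073, 0.1078]
ee_rot: [-3.141, -0.0, 1.738]
force: [-0.0, 0.9, -4.1]
finger_gap: 0.496
gripper_force: 41.6
```

Call:
{"op": "send_rows", "data": {"moves": [[1,0,0,0.02,0,0,0],[1,0,0,0,0,0,0]]}}

```text
time_s: 35.0
eef_pos: [0.5697, -0.2073, 0.1073]
ee_rot: [-3.142, -0.0, 1.738]
force: [0.3, 0.2, -3.8]
finger_gap: 0.498
gripper_force: 41.6
```

Call:
{"op": "send_rows", "data": {"moves": [[1,0,0,0.02,0,0,0],[1,0,0,0,0,0,0]]}}

```text
time_s: 35.25
eef_pos: [0.5697, -0.2073, 0.1068]
ee_rot: [-3.141, -0.0, 1.738]
force: [-0.1, 0.3, -3.1]
finger_gap: 0.504
gripper_force: 41.6
```

Call:
{"op": "send_rows", "data": {"moves": [[1,0,0,0.02,0,0,0],[1,0,0,0,0,0,0]]}}

```text
time_s: 35.5
eef_pos: [0.5697, -0.2073, 0.1063]
ee_rot: [-3.142, -0.0, 1.738]
force: [0.0, 0.3, -2.7]
finger_gap: 0.503
gripper_force: 41.6
```

Call:
{"op": "send_rows", "data": {"moves": [[1,0,0,0.016,0,0,0],[1,0,0,0,0,0,0]]}}

```text
time_s: 35.75
eef_pos: [0.5697, -0.2073, 0.1059]
ee_rot: [-3.142, -0.0, 1.738]
force: [0.4, 0.1, -3.8]
finger_gap: 0.5
gripper_force: 41.6
```

Call:
{"op": "send_rows", "data": {"moves": [[1,0,0,0.016,0,0,0],[1,0,0,0,0,0,0]]}}

```text
time_s: 36.0
eef_pos: [0.5697, -0.2073, 0.1055]
ee_rot: [-3.142, -0.0, 1.738]
force: [-0.3, -0.1, -3.5]
finger_gap: 0.501
gripper_force: 41.6
```

Call:
{"op": "send_rows", "data": {"moves": [[1,0,0,0.016,0,0,0],[1,0,0,0,0,0,0]]}}

```text
time_s: 36.25
eef_pos: [0.5698, -0.2074, 0.1053]
ee_rot: [3.142, 0.0, 1.738]
force: [-0.5, -0.6, -2.0]
finger_gap: 0.501
gripper_force: 41.7
```

Call:
{"op": "send_rows", "data": {"moves": [[1,0,0,0.012,0,0,0],[1,0,0,0,0,0,0]]}}

```text
time_s: 36.5
eef_pos: [0.5698, -0.2074, 0.1052]
ee_rot: [3.141, 0.0, 1.738]
force: [-1.6, 0.3, 1.8]
finger_gap: 0.499
gripper_force: 42.0
```

Call:
{"op": "send_rows", "data": {"moves": [[0.1,0,0,0,0,0,0],[-0.3,0,0,0,0,0,0],[-1,0,0,0,0,0,0],[-1,0,0,0,0,0,0],[-1,0,0,0,0,0,0]]}}

```text
time_s: 37.12
eef_pos: [0.5698, -0.2073, 0.1048]
ee_rot: [3.142, -0.0, 1.738]
force: [-0.2, -0.4, -0.0]
finger_gap: 1.004
gripper_force: 0.0
```

Call:
{"op": "send_rows", "data": {"moves": [[-1,0,0,-0.4,0,0,0],[-1,0,0,-0.8,0,0,0],[-1,0,0,-1,0,0,0],[-1,0,0,-1,0,0,0],[-1,0,0,-1,0,0,0]]}}

```text
time_s: 37.75
eef_pos: [0.5698, -0.2074, 0.2115]
ee_rot: [3.141, 0.0, 1.738]
force: [1.1, -0.1, 0.2]
finger_gap: 0.999
gripper_force: 0.0
```

Call:
{"op": "send_rows", "data": {"moves": [[-1,1,0,-1,0,0,0],[-1,1,0,-1,0,0,0],[-1,1,0,-0.5,0,0,0],[-1,1,0,0,0,0,0],[-1,0,0,0,0,0,0]]}}

```text
time_s: 38.38
eef_pos: [0.5529, -0.1076, 0.2733]
ee_rot: [3.141, 0.0, 1.74]
force: [-0.2, 0.3, -0.2]
finger_gap: 1.003
gripper_force: 0.0
```

```bash
python3 tilt.py; python3 - <<'E'
from h import *
s=ctrl.read_state(); print(s['time_s'],s['eef_pos'])
im=[]
for n in('scene','top','wrist'): save(n,'f_'+n+'.png'); im.append(cv2.imread('pics/f_%s.png'%n))
out=np.zeros((600,800,3),np.uint8)
out[:300,:400]=cv2.resize(im[2],(400,300))
out[:300,400:]=cv2.resize(im[1][110:275,200:420],(400,300)); out[300:,:800]=cv2.resize(im[0][180:300,190:430],(800,300)) if 0 else cv2.resize(im[0][165:300,190:550],(800,300))
cv2.imwrite('pics/fin.png',out)
E
```

```text
['scene'] [ 0.5696 -0.2068  0.1667  0.0032] 9.55 res [ 0.67 -1.04 -1.01  0.72 -0.86  0.    0.13  0.38 -0.16 -0.13 -0.15 -0.11
  0.02  0.32  0.42 -1.05]
38.525 [ 0.55319713 -0.10928107  0.27259917]
```

View pics/fin.png

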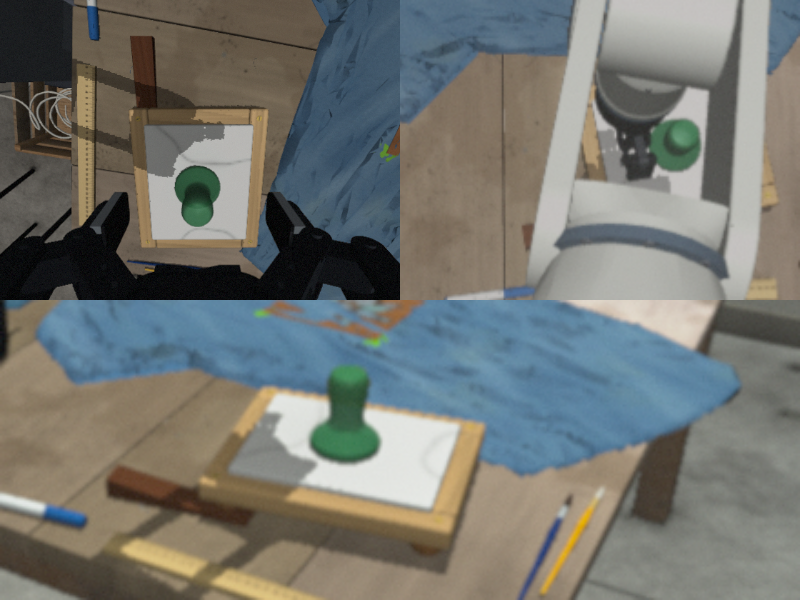

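The muller stands upright in the middle of the marble, at (197,185) in the wrist tile. The wedge is in place under the left corner and nothing is touched, so I'm handing in.

```bash
python3 -c "
from rig import ctrl; print(ctrl.job_done())"
```

```text
the job is handed in; nothing more can be done
None
```

I handed the job in at about 38.5 s: the wedge is under the short foot, pushed to about 5.4 N over drag, and released, and the muller stands upright in the middle of the slab; on the first push I overshot to about 12 N over drag (past the 7 N limit), so I backed off and pushed in again, and the slab did not visibly move.

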